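# Park the herb trolley in its bay on the counter

### The job

Take the little herb trolley by its red handle and, wheels always on the counter, push it straight ahead over open counter until both front swivel castors trail straight back. Then steer it nose first into the wheel tracks of the wooden bay and press it against the sprung yellow buffer with a steady push of about 9 N for a second, never ramming it harder than 16 N. Let go and leave it parked at the buffer, castors trailing straight, the pot standing on it, the bottles, ramekin and mug left alone.

Things in the scene. Friction and masses are not known exactly. Their poses are not given: they have to be found in the camera images.
- trolley: Herb trolley, 0.6 to 1 kg with pot: wooden deck 170 x 90 mm, top at 38 mm; rim to 52 mm, nose panel to 70 mm. Origin: on the counter under the deck centre; +x forward (to the nose, away from the handle), +y its left. Wheels 24 mm across, 8 mm wide: rear ones fixed straight at x -55, y +-66 mm; front ones are swivel castors pivoting at x 52, y +-66 mm, at first turned anyhow.
- handle (a point): Centre of the red handle bar: horizontal bar 110 mm long across the trolley (its y), 14 x 14 mm section, centre 88 mm above the counter at x = -85 mm. Two black uprights carry it at y = +-41 mm (70 mm free between them). The bar is taken from above with the fingers closing along the trolley's x.
- nose (a point): Middle of the trolley's front face, x = +85, 55 mm above the counter; this face meets the buffer.
- wheel_left (a point): Centre of the left front castor wheel, 12 mm above the counter. It swings on a 16 mm radius about the pivot at (52, 66) mm in the trolley frame; trailing straight means it lies at (36, 66).
- wheel_right (a point): Centre of the right front castor wheel; pivot at (52, -66) mm in the trolley frame; trailing straight means it lies at (36, -66).
- pot: Terracotta pot with a green herb, 72 mm across, pot 66 mm high, leaves to about 150 mm, 0.25 kg, standing loose on the front half of the trolley's deck. Origin: centre of its underside.
- bay: Parking bay fixed to the counter: light wooden strips 8 mm high that leave two parallel wheel tracks, floored white, each 22 mm wide, 66 mm either side of the middle. Origin: on the counter at the middle of the open mouth; +x leads straight into the bay, z up. Strips run from x = 0 to 235 mm; overall 174 mm wide; a wheel that is not trailing catches on the strip ends.
- buffer: Yellow sprung buffer pad, 70 wide x 36 high mm, at the back of the bay. Origin: centre of its front face, 55 mm above the counter, at x = 215 mm in the bay frame when free. It yields straight back by a few mm against a stiff damped spring.
- bottle_a: Clear glass bottle with white stopper, 66 mm across, 190 mm high; bystander. Origin: centre of its underside.
- bottle_b: Green glass bottle with white stopper, 56 mm across, 150 mm high; bystander. Origin: centre of its underside.
- ramekin: White ramekin, 72 mm across, 45 mm high; bystander. Origin: centre of its underside.
- mug: Blue mug, 80 mm across, 90 mm high; bystander. Origin: centre of its underside.

How it is judged (in metres and radians):
On the way, in this order (a step that is already met when the one before it is completed fails the run):
1. on open counter, still outside the bay and at least 40 mm from its start, both front castors trail within about 22 degrees of straight back (x of each of wheel_left, wheel_right in the frame of trolley below 0.0372 m and y of wheel_left in the frame of trolley between 0.06 and 0.072 m and y of wheel_right in the frame of trolley between -0.072 and -0.06 m and distance of trolley from where it was at the start of the episode above 0.04 m and x of nose in the frame of bay below -0.01 m), for 0.1 s.
2. in the bay, castors trailing straight, the trolley is pressed on the buffer with 6 N or more (x of each of wheel_left, wheel_right in the frame of trolley below 0.0372 m and y of wheel_left in the frame of trolley between 0.06 and 0.072 m and y of wheel_right in the frame of trolley between -0.072 and -0.06 m and y of trolley in the frame of bay between -0.009 and 0.009 m and angle between the x axis of trolley and the x axis of bay, either way round below 0.1 rad and x of nose in the frame of bay above 0.2 m and contact force between trolley and buffer above 6 N), for 0.3 s.
At the end, for the whole second after the job is handed in: The trolley stands at rest on its wheels in the bay, within 9 mm of its middle line and 0.1 rad of its direction, nose within 13 mm of the buffer, both castors trailing within about 22 degrees of straight, released; the pot stands upright on the deck (x of each of wheel_left, wheel_right in the frame of trolley below 0.0372 m and y of wheel_left in the frame of trolley between 0.06 and 0.072 m and y of wheel_right in the frame of trolley between -0.072 and -0.06 m and y of trolley in the frame of bay between -0.009 and 0.009 m and angle between the x axis of trolley and the x axis of bay, either way round below 0.1 rad and x of nose in the frame of bay above 0.2 m and horizontal distance between nose and buffer below 0.013 m and linear speed of trolley below 0.01 m/s and height (world z) of trolley below 0.006 m and angle between trolley's own z axis and vertical below 0.06 rad and angle between pot's own z axis and vertical below 0.12 rad and y of pot in the frame of trolley between -0.03 and 0.03 m and x of pot in the frame of trolley between -0.06 and 0.06 m and contact force between the fingers and trolley below 0.1 N); the robot touches nothing.
It fails at once if the buffer is rammed with more than 16 N (contact force between trolley and buffer above 16 N).
It fails at once if the trolley is lifted or tipped (15 mm or 0.2 rad) (height (world z) of trolley above 0.015 m or angle between trolley's own z axis and vertical above 0.2 rad).
It fails at once if the pot tips over (angle between pot's own z axis and vertical above 0.4 rad).
It fails at once if a bottle, the ramekin or the mug is shifted more than 15 mm (distance of any of bottle_a, bottle_b, ramekin, mug from where it was at the start of the episode above 0.015 m).
It also fails if it takes over 58 s, if anything falls off the work surface, if the arm or the gripper's body presses on something with over 40 N, if the wrist force passes 120 N, or if a joint passes its speed limit or range.

### The arm

A 6-joint arm with a two-finger parallel gripper is mounted at the origin on the work surface. World frame = base frame: x ahead of the robot, y to its left, z up, the work surface at z = 0. Lengths are in mm, angles in rad, forces in N, time in s.
With the tool pointing down it reaches from about 350 to 875 mm from the base axis. Payload 4.2 kg.
Tool frame: the origin (TCP) lies on the centre line of the jaws, within the pads' length; the fingertips stand 22 mm ahead of it and the grasp point (between the pads) lies 3 mm ahead of it; z points along the fingers, y is the line along which they close (so a half turn about z gives the same grasp; the last joint's range is limited). The gripper opens to 85 mm and grips with 20 to 120 N. Pads are 22 mm wide; open, the fingers measure 114 mm over their backs; the gripper's body (76 mm by 85 mm) begins 54 mm behind the grasp point. The pads swing forward as they close: fully open they stand 13 mm farther back than shut.
Start: joints at [0.259, 0.385, 0.008, 0, -1.194, -0.259], TCP at [624.979, 0.025, 253.312] pointing down, gripper open.
Joint ranges: [-3.14, 3.14], [-1.21, 2.06], [-1.07, 1.41], [-3.16, 2.05], [-2.99, -0.16], [-3.1, 3.1]. Speed limits (rad/s): [2.79, 2.79, 3.14, 3.14, 3.14, 3.14].

### API

Orientations are given as a unit quaternion [w, x, y, z].
In Python, from plant import bot gives the robot as it stands.
- The arm moves only by the shell command python3 -m jog 'ROWS' [FORCE]. ROWS is JSON, a list that holds one entry, the list of rows, each a list of 7 numbers: the shift along the tool's x, y, z in m, then the turn, a rotation vector about the tool's x, y, z in rad, then the finger opening in m, from 0 to 0.0854. A call has 1 to 8 rows; each row shifts and turns the commanded pose from where the row before left it, along the tool's axes as they then stand; what a row does not reach is not made up. A row lasts 1/8 s, in which the tool goes at most 62.5 mm and 10.7 degrees, less where a joint would pass 70% of its speed; a pose out of reach is approached as far as the arm can. A call with a gripper value outside its range is refused whole. The fingers move at their own pace and stop on an object; FORCE is the grip in N (left out, the last holds). Time passes only in rows, so rows that do not move let the fingers close. It gives the time, the measured TCP pose, the force, the opening and the grip force at its end, in the units of the state.
- bot.sense(): the state, without advancing time (a new reading comes with each control period).
- bot.grab_frame(name): name is "scene" or "side" or "wrist"; returns a dict with "frame" (400x640x3 uint8, red, green, blue), "range_z" (400x640 float32, mm along the optical axis (not along the pixel's ray), 0 where there is no reading), "mtx" (3x3 intrinsics, pixels), "view" (4x4, takes a point from world to camera coordinates). Camera axes: x right, y down, z forward; pixel columns grow to the right and rows downward; lengths in mm; the calibration is good to about 2 mm. A picture is of the moment at which its call begins.
- bot.sign_off(): hands the job in; it is judged then, once.
The state is a dict: "time_s": time; "q": joint angles; "joint_velocities": joint speeds; "joint_torque": joint torques, N m; "position": TCP position; "tcp_rot": TCP orientation; "force": force on the tool from outside, world axes, zero at the start; "moment": the same for the moment, N m; "gripper_width": finger opening in mm; "grasp_force": force on a finger pad.
Only numpy, scipy, OpenCV 4.12 (cv2) and the standard library are available. Lean on these libraries where they do the work, as an engineer would, in place of code of your own. Each camera call takes 0.05 s, during which the arm holds its last target. There are 200 camera calls.

## Working session

There is one attempt and no reset: what is moved stays moved. The work goes in short steps, Python scripts to look and compute and a shell command to move; the robot and the scene stay as the last step left them, time stands still between calls to the robot, and variables do not carry over. Pictures are saved under pics/ and viewed, at most 10 in all, crops included, and the job is handed in when it is done.

```bash
mkdir -p pics; ls; cat > h.py <<'E'
import numpy as np, cv2
from plant import bot
def pts(f):
    d=f["range_z"]; K=f["mtx"]; V=f["view"]
    v,u=np.mgrid[:d.shape[0],:d.shape[1]]
    c=np.stack([(u-K[0,2])/K[0,0]*d,(v-K[1,2])/K[1,1]*d,d],-1)
    w=(c-V[:3,3])@V[:3,:3]
    w[d<=0]=np.nan
    return w
def save(f,n): cv2.imwrite("pics/"+n,f["frame"][:,:,::-1])
def hsv(f): return cv2.cvtColor(f["frame"],cv2.COLOR_RGB2HSV)
E
python3 - <<'E'
from h import *
s=bot.sense();print({k:np.round(v,3) for k,v in s.items()})
a=[bot.grab_frame(n) for n in("scene","side")]
for n,f in zip(("scene","side"),a):
    np.savez(""+n,**f); print(f["view"].round(2),f["mtx"])
im=np.vstack([f["frame"] for f in a]); cv2.imwrite("pics/a.png",cv2.resize(im[:,:,::-1],(480,600)))
save(a[0],"s0.png");save(a[1],"d0.png")
E
```

```text
pics
{'time_s': np.float64(0.0), 'q': array([ 2.590e-01,  3.860e-01,  7.000e-03, -1.000e-03, -1.194e+00,
       -2.590e-01]), 'joint_velocities': array([ 0.001, -0.001, -0.   ,  0.001, -0.   ,  0.001]), 'joint_torque': array([-1.0000e-03, -3.9229e+01,  1.8840e+01,  4.1860e+00, -5.0000e-03,
        0.0000e+00]), 'position': array([6.24461e+02, 8.00000e-03, 2.52202e+02]), 'tcp_rot': array([-0.001, -0.707,  0.707,  0.001]), 'force': array([ 0.636, -0.274, -0.62 ]), 'moment': array([0.008, 0.013, 0.038]), 'grasp_force': np.float64(0.0), 'gripper_width': np.float64(85.519)}
[[-2.20000e-01  9.70000e-01  0.00000e+00  1.69700e+02]
 [ 5.80000e-01  1.40000e-01 -8.00000e-01 -2.39180e+02]
 [-7.80000e-01 -1.80000e-01 -6.00000e-01  1.39777e+03]
 [ 0.00000e+00  0.00000e+00  0.00000e+00  1.00000e+00]] [[389.95775543   0.         320.93152916]
 [  0.         389.95775543 205.1429776 ]
 [  0.           0.           1.        ]]
[[-9.0000e-01 -4.3000e-01 -2.0000e-02  4.6304e+02]
 [-2.2000e-01  5.0000e-01 -8.3000e-01  2.2172e+02]
 [ 3.7000e-01 -7.5000e-01 -5.5000e-01  6.8780e+02]
 [ 0.0000e+00  0.0000e+00  0.0000e+00  1.0000e+00]] [[384.5237273    0.         318.17493365]
 [  0.         384.5237273  203.25268988]
 [  0.           0.           1.        ]]
```

View pics/s0.png

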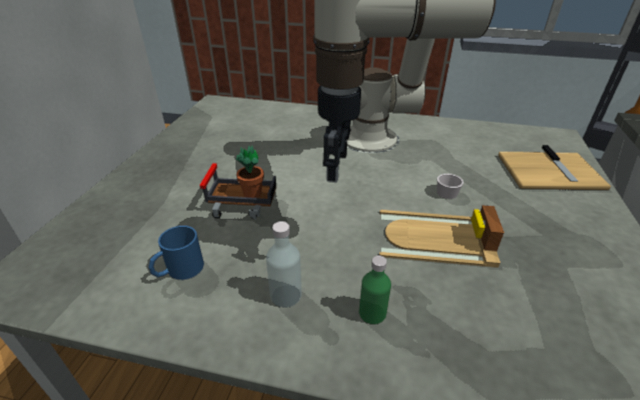

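View pics/d0.png

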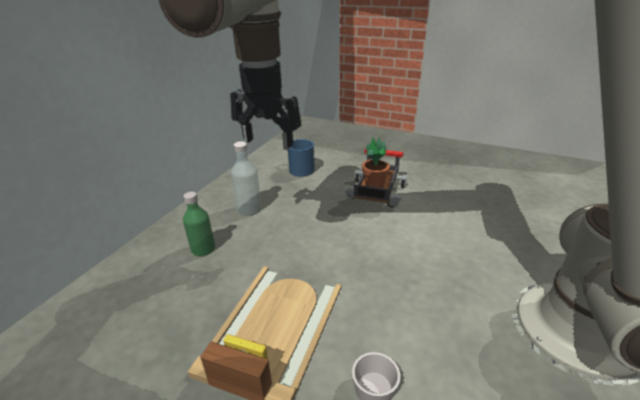

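The scene view shows the trolley at (240,190) with its red handle at its left end (209,177). Its nose points right towards the bay, whose mouth is at (382,235) and whose yellow buffer is at (478,225). The clear bottle (283,270), green bottle (375,295), mug (180,252) and ramekin (450,185) stand around them.

```bash
cat >> h.py <<'E'
def world(f,mask,lo,hi):
    k=np.ones((3,3),np.uint8); w=pts(f)[mask>0]
    return w[(w[:,2]>lo)&(w[:,2]<hi)]
def ends(p):
    c=np.median(p,0); r=cv2.minAreaRect(p[:,:2].astype(np.float32))
    _,_,vt=np.linalg.svd(p[:,:2]-p[:,:2].mean(0),full_matrices=False)
    t=(p[:,:2]-p[:,:2].mean(0))@vt[0]
    return p.mean(0).round(1), "rect",np.round(r[0],1),np.round(r[1],1),round(r[2],1),"dir",round(np.degrees(np.arctan2(vt[0,1],vt[0,0])),2),"zr",np.percentile(p[:,2],[2,50,98]).round(1)
def red(f):
    h=hsv(f); return ((h[...,0]<5)|(h[...,0]>175))&(h[...,1]>190)&(h[...,2]>110)
def yellow(f):
    h=hsv(f); return (h[...,0]>24)&(h[...,0]<33)&(h[...,1]>200)&(h[...,2]>120)
E
python3 - <<'E'
from h import *
for n in("scene","side"):
    f=dict(np.load(n+".npz")); h=hsv(f); w=pts(f)
    print(n)
    print(" red",*ends(world(f,red(f),60,110)))
    print(" yellow",*ends(world(f,yellow(f),30,85)))
    H,S,V=[h[...,i].astype(int) for i in range(3)]
    near=(abs(w[...,0]-680)<250)&(w[...,1]>50)&(w[...,1]<600)
    wd=near&(H>8)&(H<24)&(S>60)&(w[...,2]>3)&(w[...,2]<14)
    wh=near&(S<28)&(V>150)&(w[...,2]<8)&(w[...,2]>-5)
    nb,lab,st,ce=cv2.connectedComponentsWithStats((wd).astype(np.uint8),connectivity=8)
    for i in range(1,nb):
        if st[i,4]>60: print(" wood",st[i],*ends(w[lab==i]))
    nb,lab,st,ce=cv2.connectedComponentsWithStats((wh).astype(np.uint8),connectivity=8)
    for i in range(1,nb):
        if st[i,4]>40: print(" white",st[i],*ends(w[lab==i]))
    # blobs above 25mm
    m=(w[...,2]>20)&(w[...,2]<200)&(w[...,0]>400)&(abs(w[...,1])<600)&(w[...,0]<950)
    nb,lab,st,ce=cv2.connectedComponentsWithStats(m.astype(np.uint8))
    for i in range(1,nb):
        if st[i,4]>80: print(" obj",st[i],*ends(w[lab==i])[:4])
# crops
f=dict(np.load("scene.npz"));c=cv2.resize(f["frame"][140:230,190:290],(600,540),interpolation=cv2.INTER_CUBIC);cv2.imwrite("pics/c0.png",c[:,:,::-1])
E
```

```text
scene
 red [ 489.1 -365.1   94.7] rect [ 487.2 -365.8] [106.8  11.8] 8.5 dir 7.83 zr [88.7 95.4 97.5]
 yellow [488.1 319.1  72.8] rect [483.2 321.6] [77.2 21.9] 5.1 dir 2.04 zr [57.7 74.  76.2]
 wood [ 379  219  121   48 3195] [514.6 226.9   8.9] rect [509.4 227.7] [152.7 268.5] 6.1 dir 93.51 zr [ 4.7  9.  11.7]
 white [381 214  30   7  99] [439.7 118.8   1.8] rect [437.4 128.7] [22.1 76.8] 9.0 dir 100.01 zr [-0.8  1.8  3.9]
 white [381 247  98  13 337] [556.9 215.2   1.8] rect [556.9 216.5] [ 19.4 225.7] 4.7 dir 95.42 zr [-0.6  1.8  3.9]
 obj [ 199  146   77   70 2747] [ 488.6 -280.9   73. ] rect [ 488.9 -285.6] [127.8 180.9]
 obj [ 470  206   34   45 1052] [502.5 337.7  62.2] rect [486.5 336.3] [101.7  53.3]
 obj [ 266  222   35   81 2106] [775.1 -70.3 107.8] rect [766.7 -74.9] [48.  65.2]
 obj [ 148  226   54   52 1860] [ 739.8 -321.4   61.1] rect [ 742.1 -320.8] [107.   79.6]
 obj [ 359  256   32   64 1472] [777.1 106.   88.4] rect [768.6 106.1] [43.9 55. ]
side
 red [ 447.8 -365.9   90.3] rect [ 447.9 -367. ] [29.7  6.4] 12.1 dir -164.16 zr [86.7 90.  93.8]
  return _methods._mean(a, axis=axis, dtype=dtype,
  ret = um.true_divide(
h.py:17: RuntimeWarning: Mean of empty slice.
  _,_,vt=np.linalg.svd(p[:,:2]-p[:,:2].mean(0),full_matrices=False)
h.py:18: RuntimeWarning: Mean of empty slice.
  t=(p[:,:2]-p[:,:2].mean(0))@vt[0]
Traceback (most recent call last):
  File "h.py", line 18, in ends
    t=(p[:,:2]-p[:,:2].mean(0))@vt[0]
                                ~~^^^
IndexError: index 0 is out of bounds for axis 0 with size 0
```

```bash
cat >> h.py <<'E'
def plane(f,uv,z):
    K=f["mtx"];V=f["view"];R=V[:3,:3];o=-R.T@V[:3,3]
    uv=np.atleast_2d(uv).astype(float)
    d=np.c_[(uv[:,0]-K[0,2])/K[0,0],(uv[:,1]-K[1,2])/K[1,1],np.ones(len(uv))]@R
    return o+d*((z-o[2])/d[:,2])[:,None]
E
python3 - <<'E'
from h import *
for n in("scene","side"):
    f=dict(np.load(n+".npz")); h=hsv(f); w=pts(f)
    H,S,V=[h[...,i].astype(int) for i in range(3)]
    near=(abs(w[...,0]-520)<150)&(w[...,1]>60)&(w[...,1]<600)
    wh=near&(S<28)&(V>150)&(w[...,2]<8)&(w[...,2]>-8)
    wd=near&(H>8)&(H<24)&(S>60)&(w[...,2]>2)&(w[...,2]<16)
    for nm,m,z in(("white",wh,1),("wood",wd,8)):
      nb,lab,st,ce=cv2.connectedComponentsWithStats(m.astype(np.uint8),connectivity=8)
      for i in range(1,nb):
        if st[i,4]>50:
            v,u=np.nonzero(lab==i); P=plane(f,np.c_[u,v],z); print(n,nm,st[i],*ends(P)[:-2])
            if nm=="wood":
                r=cv2.minAreaRect(P[:,:2].astype(np.float32)); print(cv2.boxPoints(r).round(1).tolist())
f=dict(np.load("side.npz"));h=hsv(f)
for n in ("scene","side"):
    f=dict(np.load(n+".npz"))
    m=red(f); v,u=np.nonzero(m); print(n,"red px",len(u)); 
    m=yellow(f); v,u=np.nonzero(m);P=plane(f,np.c_[u,v],73); print("yel",len(u),ends(P) if len(u)>3 else 0)
w=bot.grab_frame("wrist"); print("wristcam origin",(-w["view"][:3,:3].T@w["view"][:3,3]).round(0),w["view"][:3,:3].round(2).tolist(),w["mtx"][0].round())
a,b=np.load("scene.npz")["frame"],np.load("side.npz")["frame"]
c=np.vstack([cv2.resize(x,(480,300),interpolation=cv2.INTER_CUBIC) for x in(a[145:225,185:313],b[125:215,310:454])]);cv2.imwrite("pics/c1.png",c[:,:,::-1])
E
```

```text
scene white [381 214  88  10 243] [427.9 185.2   1. ] rect [430.1 203.6] [ 22.3 225.8] 5.9 dir 97.75
scene white [381 247  98  13 337] [556.1 215.3   1. ] rect [554.9 216.7] [ 14.  226.1] 5.7 dir 95.41
scene wood [380 210  91  11 329] [416.1 203.5   8. ] rect [415.4 203.3] [ 17.8 235. ] 5.9 dir 95.95
[[394.5, 319.29998779296875], [418.6000061035156, 85.5999984741211], [436.29998779296875, 87.4000015258789], [412.1000061035156, 321.1000061035156]]
scene wood [ 379  219  121   48 3234] [513.9 227.9   8. ] rect [512.7 230.3] [149.1 272.2] 5.8 dir 93.14
[[424.8999938964844, 358.20001220703125], [452.29998779296875, 87.4000015258789], [600.5999755859375, 102.4000015258789], [573.2000122070312, 373.20001220703125]]
side white [226 270  52  65 607] [567.1 188.2   1. ] rect [565.5 186.6] [ 24.1 172.4] 4.8 dir 94.24
side white [334 277  35  41 743] [398.6 103.2   1. ] rect [393.3  99.4] [ 67.1 105. ] 22.3 dir 100.73
side white [ 281  284   53  102 1055] [432.1 212.4   1. ] rect [433.5 201.2] [ 19.9 229. ] 6.5 dir 96.38
side white [325 317  24  16 217] [392.2 177.1   1. ] rect [389.4 178.7] [3
[... 916 characters left out ...]
ir 95.93
[[395.0, 335.79998779296875], [420.5, 84.69999694824219], [431.70001220703125, 85.9000015258789], [406.20001220703125, 336.8999938964844]]
side wood [188 368  73  32 327] [509.9 364.1   8. ] rect [507.  359.5] [133.2  17.8] 4.1 dir -176.22
[[440.0, 363.6000061035156], [441.20001220703125, 345.79998779296875], [574.0999755859375, 355.3999938964844], [572.7999877929688, 373.1000061035156]]
scene red px 123
yel 104 (array([488.1, 319. ,  73. ]), 'rect', array([487.7, 319. ]), array([65.5, 14.1]), 4.8, 'dir', np.float64(5.68), 'zr', array([73., 73., 73.]))
side red px 13
yel 0 0
wristcam origin [624. -79. 373.] [[-1.0, -0.0, 0.0], [0.0, 0.95, 0.31], [-0.0, 0.31, -0.95]] [353.   0. 322.]
```

```bash
ls pics
```

```text
a.png
c1.png
d0.png
s0.png
```

View pics/c1.png

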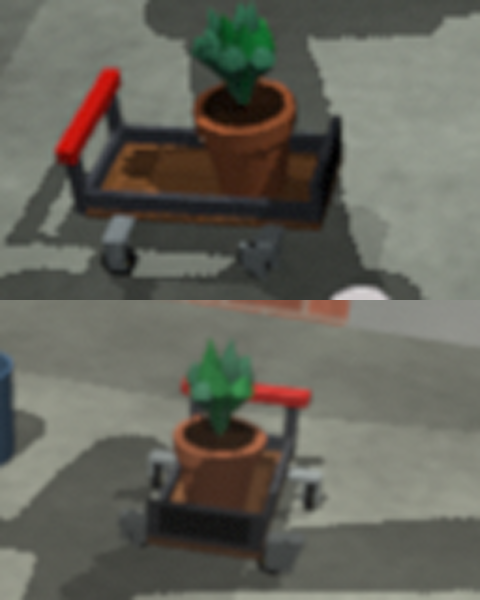

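The crops show the visible front castor at scene (257,213), turned partly sideways. The pot stands on the front half of the deck and nothing blocks the handle.

Bay mouth is at about (509, 94) with heading 95.8°. The handle is at (489, -365) with trolley heading about 98°. I'll move above the handle first.

```bash
python3 -m jog '[[[0.0456,0.0169,0.005,0,0,0,0.085],[0.0456,0.0169,0.005,0,0,0,0.085],[0.0456,0.0169,0.005,0,0,0,0.085],[0.0456,0.0169,0.005,0,0,0,0.085],[0.0456,0.0169,0.005,0,0,0,0.085],[0.0456,0.0169,0.005,0,0,0,0.085],[0.0456,0.0169,0.005,0,0,0,0.085],[0.0456,0.0169,0.005,0,0,0,0.085]]]' 60
python3 -m jog '[[[0,0,0,0,0,0.179,0.085],[0,0,0,0,0,0.179,0.085],[0,0,0,0,0,0.179,0.085],[0,0,0,0,0,0.179,0.085],[0,0,0,0,0,0.179,0.085],[0,0,0,0,0,0.179,0.085],[0,0,0,0,0,0.179,0.085],[0,0,0,0,0,0.179,0.085]]]'
cat >> h.py <<'E'
from scipy.spatial.transform import Rotation as Ro
def tool():
    s=bot.sense(); q=s["tcp_rot"]; R=Ro.from_quat([q[1],q[2],q[3],q[0]]).as_matrix()
    print("t",round(float(s["time_s"]),2),"tcp",np.round(s["position"],1),"yawY",round(np.degrees(np.arctan2(R[1,1],R[0,1])),2),"tilt",np.round(R[:2,2],3),"F",np.round(s["force"],1),"M",np.round(s["moment"],2),"w",round(float(s["gripper_width"]),1),"g",round(float(s["grasp_force"]),1),"q6",round(float(s["q"][5]),2))
    return np.array(s["position"]),R
E
python3 - <<'E'
from h import *
p,R=tool()
f=bot.grab_frame("wrist");np.savez("w1",**f);save(f,"w1.png")
for n,f in(("wrist",f),("scene",bot.grab_frame("scene"))):
    print(n,*ends(world(f,red(f),70,110)))
    m=red(f); v,u=np.nonzero(m); print(ends(plane(f,np.c_[u,v],95 if n=="wrist" else 92)))
E
```

```text
time_s: 1.15
position: [488.9, -366.1, 212.9]
tcp_rot: [0.0, 0.707, -0.707, -0.0]
force: [1.3, -0.6, 0.0]
gripper_width: 85.2
grasp_force: 0.0
time_s: 2.15
position: [489.6, -364.6, 212.9]
tcp_rot: [-0.0, -0.066, 0.998, 0.0]
force: [0.1, -0.8, -0.3]
gripper_width: 85.3
grasp_force: 0.0
t 2.15 tcp [ 489.6 -364.6  212.9] yawY 97.61 tilt [-0.001  0.001] F [ 0.1 -0.8 -0.3] M [-0.03  0.02  0.01] w 85.3 g 0.0 q6 -1.06
wrist [ 480.3 -368.7   94.8] rect [ 484.6 -368.3] [108.6  12.7] 7.9 dir 7.95 zr [92.9 94.8 96.3]
(array([ 480.2, -368.7,   95. ]), 'rect', array([ 483.8, -368.1]), array([108.3,  13.1]), 8.2, 'dir', np.float64(7.98), 'zr', array([95., 95., 95.]))
scene [ 489.5 -365.1   94.5] rect [ 488.2 -366.9] [105.7  12.7] 8.1 dir 8.01 zr [88.3 95.2 97.5]
(array([ 486. , -367.3,   92. ]), 'rect', array([ 484.9, -367.5]), array([108. ,  14.7]), 8.3, 'dir', np.float64(8.72), 'zr', array([92., 92., 92.]))
```

View pics/w1.png

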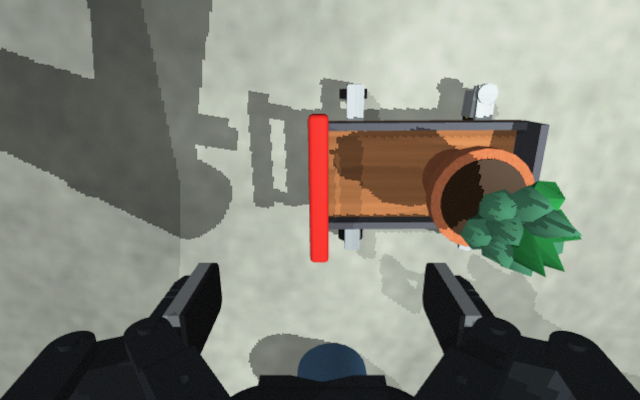

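The wrist view shows the red bar at (318,188), square to the jaws, with its centre at about (484,-368) and heading 98.1°. The left castor is at (484,95) and the pot is clear of the fingers. Next I'll correct, descend and grip.

```bash
python3 -m jog '[[[0.0056,-0.0028,0.02,0,0,-0.009,0.085],[0,0,0.035,0,0,0,0.085],[0,0,0.035,0,0,0,0.085],[0,0,0.032,0,0,0,0.085],[0,0,0,0,0,0,0.085],[0,0,0,0,0,0,0.0],[0,0,0,0,0,0,0.0],[0,0,0,0,0,0,0.0]]]' 50
python3 -m jog '[[[0,0,0,0,0,0,0],[0,0,0,0,0,0,0],[0,0,0,0,0,0,0]]]'
python3 - <<'E'
from h import *
tool()
f=bot.grab_frame("scene"); print(*ends(world(f,red(f),70,110)))
E
```

```text
time_s: 3.25
position: [485.2, -368.6, 92.6]
tcp_rot: [0.001, -0.074, 0.997, -0.001]
force: [0.4, 0.4, 0.6]
gripper_width: 31.9
grasp_force: 0.0
time_s: 3.62
position: [485.1, -368.6, 92.2]
tcp_rot: [0.001, -0.074, 0.997, -0.0]
force: [0.4, -0.0, 4.1]
gripper_width: 13.1
grasp_force: 50.8
t 3.62 tcp [ 485.1 -368.6   92.2] yawY 98.49 tilt [ 0.001 -0.001] F [ 0.4 -0.   4.1] M [0.17 0.09 0.  ] w 13.1 g 50.8 q6 -1.04
[ 532.9 -362.7   95.3] rect [ 532.9 -362.7] [6.4 2.4] 28.1 dir 29.45 zr [94.7 95.3 95.8]
```

```bash
python3 -m jog '[[[0,0.004,0,0,0,0,0],[0,0.008,0,0,0,0,0],[0,0.008,0,0,0,0,0],[0,0.008,0,0,0,0,0],[0,0.008,0,0,0,0,0],[0,0.008,0,0,0,0,0],[0,0.008,0,0,0,0,0],[0,0.008,0,0,0,0,0]]]'
python3 - <<'E'
from h import *
tool()
a,b,c=[bot.grab_frame(n) for n in("scene","side","wrist")]
def cr(f,P):
    q=f["view"][:3]@np.array([*P,1]);q=f["mtx"]@q;u,v=(q[:2]/q[2]).astype(int);print(u,v);return cv2.resize(f["frame"][max(0,v-38):v+38,max(0,u-50):u+50],(400,300),interpolation=cv2.INTER_CUBIC)
P=[465,-225,40]
im=np.vstack([np.hstack([cr(a,P),cr(b,P)]),np.hstack([cv2.resize(c["frame"],(480,300)),np.zeros((300,320,3),np.uint8)])])
cv2.imwrite("pics/p2.png",im[:,:,::-1])
E
```

```text
time_s: 4.68
position: [476.4, -309.2, 92.1]
tcp_rot: [0.001, -0.074, 0.997, -0.001]
force: [0.5, -1.2, 4.7]
gripper_width: 13.0
grasp_force: 50.9
t 4.67 tcp [ 476.4 -309.2   92.1] yawY 98.5 tilt [ 0.002 -0.001] F [ 0.5 -1.2  4.7] M [-0.33 -0.04 -0.  ] w 13.0 g 50.9 q6 -1.13
263 193
372 192
```

View pics/p2.png

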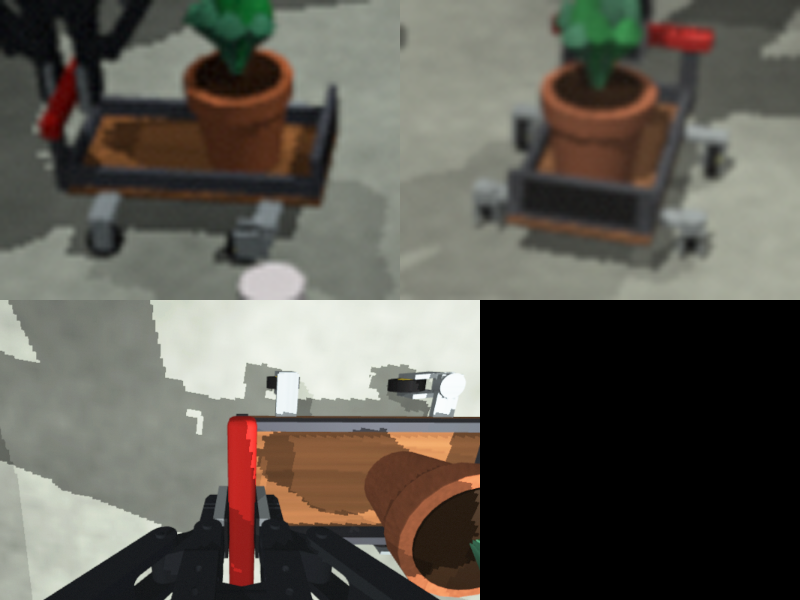

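The left castor (wrist crop 405,385) trails straight. The right castor (scene crop 245,240) looks nearly trailing. I'll check it against projected wheel positions and plan the S-curve.

```bash
cat >> h.py <<'E'
BO=np.array([509.,94.5]); BA=np.radians(95.85)
bf=np.array([np.cos(BA),np.sin(BA)]); bl=np.array([-bf[1],bf[0]])
def bayc(p): d=np.asarray(p)[:2]-BO; return np.array([d@bf,d@bl])
def plan(hand,yaw,segs):
    """hand: handle xy, yaw rad; segs: (dist,dyaw) of the rear axle per row -> tool rows"""
    a=np.array(hand)+30*np.array([np.cos(yaw),np.sin(yaw)]); h=np.array(hand); out=[]
    for d,dy in segs:
        m=yaw+dy/2; a=a+d*np.array([np.cos(m),np.sin(m)]); y2=yaw+dy
        h2=a-30*np.array([np.cos(y2),np.sin(y2)]); s=h2-h
        f=np.array([np.cos(yaw),np.sin(yaw)]); l=np.array([-f[1],f[0]])
        out.append([round(s@l/1000,4),round(s@f/1000,4),0,0,0,round(-dy,4),0]); h,yaw=h2,y2
    return out,h,yaw
E
python3 - <<'E'
from h import *
f=bot.grab_frame("scene"); p,R=tool(); yaw=np.radians(98.3)
fw=np.array([np.cos(yaw),np.sin(yaw)]);lf=np.array([-fw[1],fw[0]]); c=p[:2]+85*fw
for t in(0,-45,45,90,-90):
    a=np.radians(t); x,y=52-16*np.cos(a),-66+16*np.sin(a)
    P=[*(c+x*fw+y*lf),12,1]; q=f["mtx"]@(f["view"][:3]@P); q=q[:2]/q[2]; print(t,((q-[213,155])*4).round(0))
g=f["frame"][200:222,262:290].astype(int).sum(2)//3
g=f["frame"][205:225,262:286].astype(int).sum(2)//3
dark=np.argwhere(f["frame"][195:225,262:290].sum(2)<130); print("dark centroid crop",((dark.mean(0)[::-1]+[262,195]-[213,155])*4).round(0),len(dark))
print(bayc(p),c)
E
```

```text
t 4.88 tcp [ 476.4 -308.8   92.1] yawY 98.51 tilt [ 0.002 -0.001] F [0.1 0.5 7. ] M [ 0.28 -0.03 -0.03] w 13.1 g 51.0 q6 -1.13
0 [243. 250.]
-45 [247. 261.]
45 [253. 240.]
90 [271. 236.]
-90 [263. 267.]
dark centroid crop [252. 189.] 175
[-397.86775639   73.53161311] [ 464.13350657 -224.6806951 ]
```

```bash
python3 - <<'E'
from h import *
from scipy.optimize import fsolve
y0=np.radians(98.35); h0=np.array([476.4,-308.8])+12*np.array([np.cos(y0),np.sin(y0)])
n1,n2=12,18
def segs(v):
    d,t=v[0],v[1]; d1=v[2]; return [(d1,-t/n1)]*n1+[(d,(t+BA-y0)/n2)]*n2
def err(v):
    _,h,y=plan(h0,y0,segs(v)); a=bayc(h); return [a[0]+155,a[1],v[2]-7.5]
v=fsolve(err,[8,.6,7.5]); print(v,7.5*n1/v[1],v[0]*n2/v[1])
o,h,y=plan(h0,y0,segs(v)); print(h,np.degrees(y),bayc(h)); print(*o,sep="\n")
E
```

```text
[8.74472029 0.69045436 7.5       ] 130.34894941094916 227.973020473431
[524.79829065 -59.69278197] 95.8500000000001 [-1.55000000e+02  5.23256501e-13]
[np.float64(0.0015), np.float64(0.0075), 0, 0, 0, np.float64(0.0575), 0]
[np.float64(0.0015), np.float64(0.0075), 0, 0, 0, np.float64(0.0575), 0]
[np.float64(0.0015), np.float64(0.0075), 0, 0, 0, np.float64(0.0575), 0]
[np.float64(0.0015), np.float64(0.0075), 0, 0, 0, np.float64(0.0575), 0]
[np.float64(0.0015), np.float64(0.0075), 0, 0, 0, np.float64(0.0575), 0]
[np.float64(0.0015), np.float64(0.0075), 0, 0, 0, np.float64(0.0575), 0]
[np.float64(0.0015), np.float64(0.0075), 0, 0, 0, np.float64(0.0575), 0]
[np.float64(0.0015), np.float64(0.0075), 0, 0, 0, np.float64(0.0575), 0]
[np.float64(0.0015), np.float64(0.0075), 0, 0, 0, np.float64(0.0575), 0]
[np.float64(0.0015), np.float64(0.0075), 0, 0, 0, np.float64(0.0575), 0]
[np.float64(0.0015), np.float64(0.0075), 0, 0, 0, np.float64(0.0575), 0]
[np.float64(0.0015), np.float64(0.0075), 0, 0, 0, np.float64(0.0575), 0]
[np.float64(-0.0009), np.float64(0.0088), 0, 0, 0, np.float64(-0.0359), 0]
[... 575 characters left out ...]
, np.float64(-0.0359), 0]
[np.float64(-0.0009), np.float64(0.0088), 0, 0, 0, np.float64(-0.0359), 0]
[np.float64(-0.0009), np.float64(0.0088), 0, 0, 0, np.float64(-0.0359), 0]
[np.float64(-0.0009), np.float64(0.0088), 0, 0, 0, np.float64(-0.0359), 0]
[np.float64(-0.0009), np.float64(0.0088), 0, 0, 0, np.float64(-0.0359), 0]
[np.float64(-0.0009), np.float64(0.0088), 0, 0, 0, np.float64(-0.0359), 0]
[np.float64(-0.0009), np.float64(0.0088), 0, 0, 0, np.float64(-0.0359), 0]
[np.float64(-0.0009), np.float64(0.0088), 0, 0, 0, np.float64(-0.0359), 0]
[np.float64(-0.0009), np.float64(0.0088), 0, 0, 0, np.float64(-0.0359), 0]
[np.float64(-0.0009), np.float64(0.0088), 0, 0, 0, np.float64(-0.0359), 0]
```

```bash
python3 -m jog '[[[0,0.006,0,0,0,0,0],[0,0.006,0,0,0,0,0],[0.0015,0.0075,0,0,0,0.0575,0],[0.0015,0.0075,0,0,0,0.0575,0],[0.0015,0.0075,0,0,0,0.0575,0],[0.0015,0.0075,0,0,0,0.0575,0],[0.0015,0.0075,0,0,0,0.0575,0],[0.0015,0.0075,0,0,0,0.0575,0]]]'
python3 -m jog '[[[0.0015,0.0075,0,0,0,0.0575,0],[0.0015,0.0075,0,0,0,0.0575,0],[0.0015,0.0075,0,0,0,0.0575,0],[0.0015,0.0075,0,0,0,0.0575,0],[0.0015,0.0075,0,0,0,0.0575,0],[0.0015,0.0075,0,0,0,0.0575,0],[-0.0009,0.0088,0,0,0,-0.0359,0],[-0.0009,0.0088,0,0,0,-0.0359,0]]]'
python3 -m jog '[[[-0.0009,0.0088,0,0,0,-0.0359,0],[-0.0009,0.0088,0,0,0,-0.0359,0],[-0.0009,0.0088,0,0,0,-0.0359,0],[-0.0009,0.0088,0,0,0,-0.0359,0],[-0.0009,0.0088,0,0,0,-0.0359,0],[-0.0009,0.0088,0,0,0,-0.0359,0],[-0.0009,0.0088,0,0,0,-0.0359,0],[-0.0009,0.0088,0,0,0,-0.0359,0]]]'
python3 - <<'E'
from h import *
p,R=tool();print(bayc(p))
f=bot.grab_frame("scene");w=bot.grab_frame("wrist")
im=np.vstack([cv2.resize(f["frame"][130:290,250:506],(480,300)),cv2.resize(w["frame"],(480,300))]);cv2.imwrite("pics/p3.png",im[:,:,::-1])
E
```

```text
time_s: 5.88
position: [465.3, -252.4, 92.1]
tcp_rot: [0.001, 0.099, 0.995, -0.0]
force: [-0.1, -0.3, 6.2]
gripper_width: 12.8
grasp_force: 51.0
time_s: 6.88
position: [482.3, -192.9, 92.1]
tcp_rot: [0.001, 0.232, 0.973, -0.0]
force: [-1.4, -1.0, 6.6]
gripper_width: 13.4
grasp_force: 51.1
time_s: 7.88
position: [513.3, -129.2, 92.1]
tcp_rot: [0.001, 0.091, 0.996, -0.0]
force: [0.4, -0.5, 5.8]
gripper_width: 12.9
grasp_force: 51.0
t 7.88 tcp [ 513.3 -129.2   92.1] yawY 79.58 tilt [ 0.002 -0.001] F [ 0.4 -0.5  5.8] M [-0.31 -0.02 -0.1 ] w 12.9 g 51.0 q6 -1.81
[-222.94682706   18.52953295]
```

View pics/p3.png

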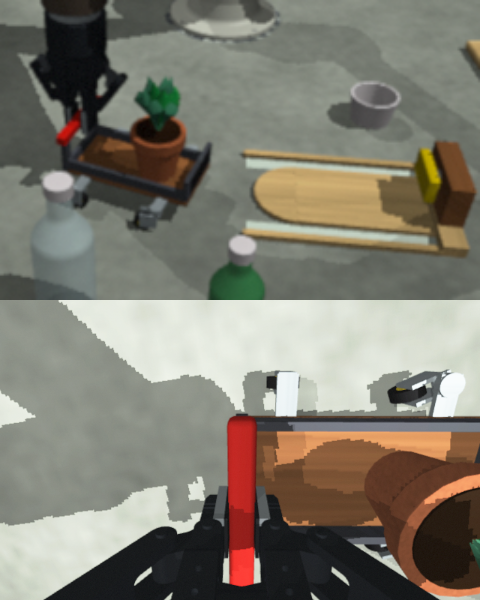

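The trolley follows the plan: in the wrist view the left castor at (410,390) trails slightly turned, as expected in a curve. In the scene view the trolley's nose at (205,165) points towards the bay mouth at (245,190). I'll finish the curve.

```bash
python3 -m jog '[[[-0.0009,0.0088,0,0,0,-0.0359,0],[-0.0009,0.0088,0,0,0,-0.0359,0],[-0.0009,0.0088,0,0,0,-0.0359,0],[-0.0009,0.0088,0,0,0,-0.0359,0],[-0.0009,0.0088,0,0,0,-0.0359,0],[-0.0009,0.0088,0,0,0,-0.0359,0],[-0.0009,0.0088,0,0,0,-0.0359,0],[-0.0009,0.0088,0,0,0,-0.0359,0]]]'
python3 - <<'E'
from h import *
p,R=tool();print(bayc(p))
f=bot.grab_frame("scene");w=bot.grab_frame("wrist");np.savez("w4",**w);np.savez("s4",**f)
im=np.vstack([cv2.resize(f["frame"][170:270,290:450],(480,300)),cv2.resize(w["frame"],(480,300))]);cv2.imwrite("pics/p4.png",im[:,:,::-1])
h=hsv(w);P=pts(w);H,S,V=[h[...,i].astype(int) for i in range(3)]
print("red",*ends(world(w,red(w),80,110)))
r=[];m=(H>8)&(H<26)&(S>50)&(P[...,2]>3)&(P[...,2]<14)
nb,lab,st,ce=cv2.connectedComponentsWithStats(m.astype(np.uint8))
for i in range(1,nb):
    if st[i,4]>80: print(st[i],*ends(P[lab==i]),bayc(P[lab==i].mean(0)))
E
```

```text
time_s: 8.98
position: [524.5, -59.3, 92.1]
tcp_rot: [0.001, -0.053, 0.999, -0.0]
force: [1.5, -0.3, 4.5]
gripper_width: 13.1
grasp_force: 51.0
t 8.97 tcp [524.5 -59.3  92.1] yawY 96.04 tilt [ 0.003 -0.   ] F [ 1.5 -0.3  4.5] M [-0.2  -0.2  -0.05] w 13.1 g 51.0 q6 -1.66
[-154.59844802    0.21152313]
red [511.  -60.2  94.5] rect [517.8 -59.6] [96.4 13.6] 6.0 dir 6.06 zr [92.  94.6 95.9]
[593  72  19  18 149] [427.7  85.8   6.1] rect [427.5  86.6] [9.2 6.8] 0.2 dir -1.39 zr [3.2 6.4 8.6] [-0.36652274 81.78995608]
```

View pics/p4.png

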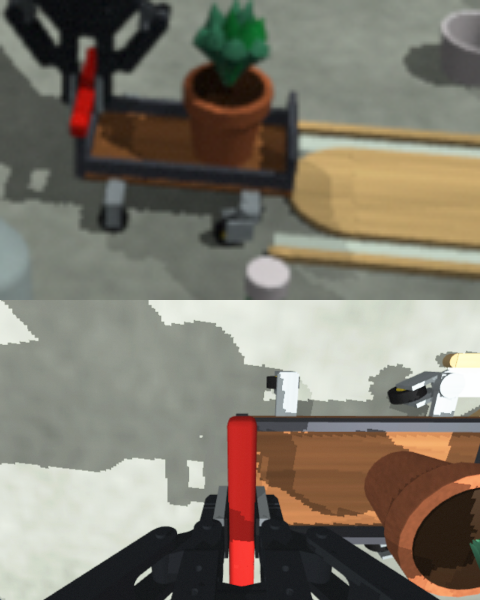

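The scene view shows the nose at the bay mouth and the right wheels in line with the near track at (280,240). In the wrist view the left castor at (408,390) is turned slightly and the strip end is at (460,360). I'll check the bar's offset in the hand before entering.

```bash
python3 - <<'E'
from h import *
w=dict(np.load("w4.npz")); P=world(w,red(w),90,110); L=(P[:,:2]-[524.5,-59.3])@bl
print("bar left end rel tool (55 ideal)",np.percentile(L,[99,99.9]))
L2=(P[:,:2]-BO)@bl; print("bay lat of bar left end",L2.max())
h=hsv(w);Q=pts(w);H,S,V=[h[...,i].astype(int) for i in range(3)]
m=(H>8)&(H<26)&(S>50)&(Q[...,2]>6.5)&(Q[...,2]<14)&(Q[...,0]<450)
l=(Q[m][:,:2]-BO)@bl; a=(Q[m][:,:2]-BO)@bf; print("strip lat 77..87",l.min(),l.max(),"along",a.min())
d=(V<60)&(Q[...,2]<26)&(Q[...,2]>3)&(Q[...,0]<470)
nb,lab,st,ce=cv2.connectedComponentsWithStats(d.astype(np.uint8))
for i in range(1,nb):
    if st[i,4]>40:
        r=cv2.minAreaRect(Q[lab==i][:,:2].astype(np.float32)); print(st[i],bayc(np.array(r[0])).round(1),np.round(r[1],1),round(r[2],1))
E
```

```text
bar left end rel tool (55 ideal) [54.14309833 54.7456082 ]
bay lat of bar left end 55.12487219828266
strip lat 77..87 77.22800062840355 86.15637661024324 along -2.8773546048589247
[356 102  13  17 192] [-133.   66.] [7.7 6. ] 6.6
[517 115  52  24 784] [-30.9  60.3] [10.1 27.7] 29.0
```

```bash
python3 -m jog '[[[0,0.005,0,0,0,0.002,0],[0,0.006,0,0,0,0,0],[0,0.006,0,0,0,0,0],[0,0.006,0,0,0,0,0],[0,0.006,0,0,0,0,0],[0,0.006,0,0,0,0,0],[0,0.007,0,0,0,0,0],[0,0.008,0,0,0,0,0]]]'
python3 - <<'E'
from h import *
p,R=tool();print(bayc(p))
w=bot.grab_frame("wrist");Q=pts(w);V=hsv(w)[...,2]
d=(V<60)&(Q[...,2]<26)&(Q[...,2]>3)&(Q[...,0]<470)
nb,lab,st,ce=cv2.connectedComponentsWithStats(d.astype(np.uint8))
for i in range(1,nb):
    if st[i,4]>40:
        r=cv2.minAreaRect(Q[lab==i][:,:2].astype(np.float32)); print(st[i],bayc(np.array(r[0])).round(1),np.round(r[1],1),round(r[2],1))
E
```

```text
time_s: 10.07
position: [519.5, -9.6, 92.1]
tcp_rot: [0.001, -0.051, 0.999, -0.0]
force: [1.0, -1.0, 5.4]
gripper_width: 12.8
grasp_force: 50.9
t 10.07 tcp [519.5  -9.6  92.1] yawY 95.88 tilt [0.003 0.   ] F [ 1.  -1.   5.4] M [-0.29 -0.3   0.01] w 12.8 g 50.9 q6 -1.76
[-104.60765871    0.1242332 ]
[356 102  13  17 192] [-83.8  65.9] [7.7 5.9] 3.5
[517 103  51  18 780] [14.3 65.2] [ 8.2 22.1] 7.8
```

```bash
python3 -m jog '[[[0,0.008,0,0,0,0,0],[0,0.008,0,0,0,0,0],[0,0.008,0,0,0,0,0],[0,0.008,0,0,0,0,0],[0,0.008,0,0,0,0,0],[0,0.008,0,0,0,0,0],[0,0.008,0,0,0,0,0],[0,0.008,0,0,0,0,0]]]'
python3 -m jog '[[[0,0.008,0,0,0,0,0],[0,0.008,0,0,0,0,0],[0,0.008,0,0,0,0,0],[0,0.008,0,0,0,0,0],[0,0.008,0,0,0,0,0],[0,0.007,0,0,0,0,0],[0,0.005,0,0,0,0,0],[0,0.003,0,0,0,0,0]]]'
python3 - <<'E'
from h import *
p,R=tool();print(bayc(p))
w=bot.grab_frame("wrist");Q=pts(w);V=hsv(w)[...,2]
P=world(w,red(w),90,110);print("bar lat",((P[:,:2]-BO)@bl).max()-55)
d=(V<60)&(Q[...,2]<26)&(Q[...,2]>3)&(Q[...,0]<470)
nb,lab,st,ce=cv2.connectedComponentsWithStats(d.astype(np.uint8))
for i in range(1,nb):
    if st[i,4]>40:
        r=cv2.minAreaRect(Q[lab==i][:,:2].astype(np.float32)); print(st[i],bayc(np.array(r[0])).round(1),np.round(r[1],1),round(r[2],1))
E
```

```text
time_s: 11.12
position: [513.1, 54.2, 92.1]
tcp_rot: [0.002, -0.051, 0.999, 0.0]
force: [1.6, -0.1, 5.5]
gripper_width: 12.8
grasp_force: 50.9
time_s: 12.12
position: [507.7, 109.2, 92.1]
tcp_rot: [0.002, -0.051, 0.999, 0.0]
force: [3.7, -1.6, 4.7]
gripper_width: 13.4
grasp_force: 50.9
t 12.12 tcp [507.7 109.2  92.1] yawY 95.89 tilt [0.003 0.001] F [ 3.7 -1.6  4.7] M [-0.18 -0.72 -0.05] w 13.4 g 50.9 q6 -1.99
[14.78765048 -0.17846435]
bar lat -0.15567341988829497
[356 102  13  17 192] [35.6 65.6] [7.8 5.7] 4.3
[517 102  51  19 790] [133.6  64.6] [ 9.2 22.5] 5.2
```

```bash
python3 -m jog '[[[-0.0005,0.004,0,0,0,0,0],[0,0.004,0,0,0,0,0],[0,0.004,0,0,0,0,0],[0,0.004,0,0,0,0,0],[0,0.003,0,0,0,0,0],[0,0.002,0,0,0,0,0],[0,0.001,0,0,0,0,0],[0,0.001,0,0,0,0,0]]]'
python3 -m jog '[[[0,0.001,0,0,0,0,0],[0,0.001,0,0,0,0,0]]]'
python3 -c "
from h import *
p,R=tool();print(bayc(p))"
```

```text
time_s: 13.18
position: [505.4, 131.8, 92.1]
tcp_rot: [0.001, -0.051, 0.999, 0.0]
force: [2.5, -0.8, 5.6]
gripper_width: 13.2
grasp_force: 51.0
time_s: 13.42
position: [505.2, 133.8, 92.1]
tcp_rot: [0.001, -0.051, 0.999, 0.0]
force: [1.3, -1.0, 4.4]
gripper_width: 13.2
grasp_force: 51.0
t 13.43 tcp [505.2 133.8  92.1] yawY 95.87 tilt [0.002 0.001] F [ 1.3 -1.   4.4] M [-0.19 -0.48 -0.01] w 13.2 g 51.0 q6 -2.04
[39.45832181 -0.25173388]
```

```bash
for i in 1; do :; done; python3 -m jog '[[[0,0.001,0,0,0,0,0],[0,0.001,0,0,0,0,0]]]' | grep -E "pos|force"
python3 -m jog '[[[0,0.0007,0,0,0,0,0]]]' | grep -E "pos|force"
```

```text
position: [505.1, 135.8, 92.1]
force: [2.2, -1.0, 5.5]
grasp_force: 51.0
position: [505.0, 136.5, 92.1]
force: [2.2, -0.9, 6.2]
grasp_force: 51.0
```

```bash
python3 -m jog '[[[0,0.0007,0,0,0,0,0]]]' | grep -E "pos|force"
python3 -m jog '[[[0,0.0007,0,0,0,0,0]]]' | grep -E "pos|force"
```

```text
position: [504.9, 137.2, 92.1]
force: [2.2, -0.4, 6.2]
grasp_force: 51.0
position: [504.8, 137.9, 92.1]
force: [2.4, 0.4, 4.5]
grasp_force: 51.0
```

```bash
python3 -m jog '[[[0,0.0006,0,0,0,0,0]]]' | grep -E "pos|force:"
python3 -m jog '[[[0,0.0006,0,0,0,0,0]]]' | grep -E "pos|force:"
python3 -m jog '[[[0,0.0005,0,0,0,0,0]]]' | grep -E "pos|force:"
```

```text
position: [504.8, 138.5, 92.1]
force: [2.0, -0.8, 6.0]
grasp_force: 51.0
position: [504.7, 139.0, 92.1]
force: [2.9, -1.2, 5.5]
grasp_force: 51.0
position: [504.7, 139.6, 92.1]
force: [1.5, 0.1, 6.2]
grasp_force: 51.0
```

```bash
python3 -m jog '[[[0,0.0006,0,0,0,0,0]]]' | grep -E "pos|force:"
python3 -m jog '[[[0,0.0006,0,0,0,0,0]]]' | grep -E "pos|force:"
python3 -m jog '[[[0,0.0006,0,0,0,0,0]]]' | grep -E "pos|force:"
python3 - <<'E'
from h import *
f=bot.grab_frame("scene");P=pts(f)
Y=P[yellow(f)&(P[...,2]>60)]; print("buffer along",np.percentile((Y[:,:2]-BO)@bf,[1,5,50,95]))
E
```

```text
position: [504.6, 140.1, 92.1]
force: [2.6, -0.4, 6.4]
grasp_force: 51.0
position: [504.5, 140.7, 92.1]
force: [1.2, -0.5, 5.8]
grasp_force: 51.0
position: [504.5, 141.4, 92.1]
force: [2.2, -0.7, 6.7]
grasp_force: 51.0
buffer along [218.10086554 218.90621    223.97949489 230.07464202]
```

```bash
python3 -m jog '[[[0,0.0006,0,0,0,0,0]]]' | grep -E "pos|force:"
python3 -m jog '[[[0,0.0006,0,0,0,0,0]]]' | grep -E "pos|force:"
python3 -m jog '[[[0,0.0006,0,0,0,0,0]]]' | grep -E "pos|force:"
```

```text
position: [504.4, 141.9, 92.1]
force: [2.3, -0.3, 5.5]
grasp_force: 51.0
position: [504.4, 142.5, 92.1]
force: [1.8, -0.8, 6.4]
grasp_force: 51.0
position: [504.3, 143.1, 92.1]
force: [2.1, -1.7, 4.8]
grasp_force: 51.0
```

```bash
python3 -m jog '[[[0,0.0005,0,0,0,0,0]]]' | grep -E "pos|force:"
python3 -m jog '[[[0,0.0005,0,0,0,0,0]]]' | grep -E "pos|force:"
```

```text
position: [504.3, 143.4, 92.1]
force: [2.8, -2.2, 6.5]
grasp_force: 51.0
position: [504.2, 143.7, 92.1]
force: [3.5, -2.7, 6.6]
grasp_force: 51.0
```

Contact has begun, so I'll raise the force gently.

```bash
python3 -m jog '[[[0,0.0005,0,0,0,0,0]]]' | grep -E "pos|force:"
python3 -m jog '[[[0,0.0005,0,0,0,0,0]]]' | grep -E "pos|force:"
python3 -m jog '[[[0,0.0005,0,0,0,0,0]]]' | grep -E "pos|force:"
```

```text
position: [504.2, 144.0, 92.1]
force: [3.2, -3.7, 6.6]
grasp_force: 51.0
position: [504.2, 144.3, 92.1]
force: [3.6, -5.3, 5.4]
grasp_force: 51.0
position: [504.1, 144.6, 92.1]
force: [4.0, -5.1, 6.0]
grasp_force: 51.0
```

```bash
python3 -m jog '[[[0,0.0005,0,0,0,0,0]]]' | grep -E "pos|force:"
python3 -m jog '[[[0,0.0005,0,0,0,0,0]]]' | grep -E "pos|force:"
python3 -m jog '[[[0,0.0005,0,0,0,0,0],[0,0,0,0,0,0,0]]]' | grep -E "pos|force:"
```

```text
position: [504.1, 144.9, 92.1]
force: [4.3, -6.3, 5.2]
grasp_force: 51.0
position: [504.0, 145.2, 92.1]
force: [4.8, -7.6, 6.1]
grasp_force: 51.0
position: [504.0, 145.5, 92.1]
force: [5.3, -6.8, 6.5]
grasp_force: 51.0
```

```bash
python3 -m jog '[[[0,0.0005,0,0,0,0,0],[0,0.0005,0,0,0,0,0],[0,0,0,0,0,0,0]]]' | grep -E "pos|force:"
python3 -m jog '[[[0,0.0004,0,0,0,0,0],[0,0,0,0,0,0,0],[0,0,0,0,0,0,0],[0,0,0,0,0,0,0]]]' | grep -E "pos|force:"
python3 -c "
from h import *
for i in range(3):
    p,R=tool();bot.grab_frame('side')
print(bayc(p))"
```

```text
position: [503.8, 146.0, 92.1]
force: [6.1, -8.7, 6.0]
grasp_force: 51.0
position: [503.7, 146.2, 92.1]
force: [5.2, -10.1, 5.9]
grasp_force: 51.1
t 17.23 tcp [503.7 146.2  92.1] yawY 95.85 tilt [ 0.001 -0.002] F [  5.2 -10.1   5.9] M [-2.62 -1.6  -0.04] w 12.8 g 51.1 q6 -2.07
t 17.27 tcp [503.7 146.3  92.1] yawY 95.85 tilt [ 0.001 -0.002] F [  5.7 -10.    5.2] M [-2.57 -1.55 -0.05] w 13.2 g 51.1 q6 -2.07
t 17.32 tcp [503.7 146.3  92.1] yawY 95.85 tilt [ 0.001 -0.002] F [  5.5 -10.    5.9] M [-2.57 -1.52 -0.04] w 13.0 g 51.1 q6 -2.07
[ 5.20214192e+01 -3.06371839e-02]
```

```bash
python3 -m jog '[[[0,0,0,0,0,0,0],[0,0,0,0,0,0,0],[0,0,0,0,0,0,0],[0,0,0,0,0,0,0],[0,0,0,0,0,0,0],[0,0,0,0,0,0,0],[0,0,0,0,0,0,0],[0,0,0,0,0,0,0]]]' | grep -E "pos|force:"
python3 -m jog '[[[0,-0.001,0,0,0,0,0],[0,-0.001,0,0,0,0,0],[0,-0.001,0,0,0,0,0],[0,-0.0005,0,0,0,0,0],[0,0,0,0,0,0,0]]]' | grep -E "pos|force:"
python3 -m jog '[[[0,0,0,0,0,0,0.02],[0,0,0,0,0,0,0.04],[0,0,0,0,0,0,0.06],[0,0,0,0,0,0,0.06],[0,0,0,0,0,0,0.06],[0,0,0,0,0,0,0.06]]]'
```

```text
position: [503.7, 146.2, 92.1]
force: [6.0, -9.9, 6.0]
grasp_force: 51.1
position: [504.0, 144.3, 92.1]
force: [3.7, -3.2, 5.5]
grasp_force: 51.0
time_s: 19.75
position: [503.0, 144.7, 91.3]
tcp_rot: [-0.0, -0.051, 0.999, 0.0]
force: [-0.3, -0.9, 0.3]
gripper_width: 59.5
grasp_force: 0.0
```

Released with no load on the hand. I'll raise straight up and check.

```bash
python3 -m jog '[[[0,0,-0.01,0,0,0,0.06],[0,0,-0.02,0,0,0,0.06],[0,0,-0.03,0,0,0,0.06],[0,0,-0.03,0,0,0,0.06],[0,0,-0.03,0,0,0,0.06],[0,0,-0.02,0,0,0,0.06],[0,0,0,0,0,0,0.06],[0,0,0,0,0,0,0.06]]]' | grep -E "pos|force:"
python3 - <<'E'
from h import *
w=bot.grab_frame("wrist");f=bot.grab_frame("scene")
P=world(w,red(w),85,110);r=cv2.minAreaRect(P[:,:2].astype(np.float32));print("handle bay",bayc(np.array(r[0])),np.round(r[1:],1) if 0 else r[1:])
Q=pts(w);V=hsv(w)[...,2]
d=(V<60)&(Q[...,2]<26)&(Q[...,2]>3)&(Q[...,0]<470)
nb,lab,st,ce=cv2.connectedComponentsWithStats(d.astype(np.uint8))
for i in range(1,nb):
    if st[i,4]>40:
        r=cv2.minAreaRect(Q[lab==i][:,:2].astype(np.float32)); print(st[i],bayc(np.array(r[0])).round(1),np.round(r[1],1),round(r[2],1))
im=np.vstack([cv2.resize(f["frame"][160:280,360:552],(480,300)),cv2.resize(w["frame"],(480,300))]);cv2.imwrite("pics/p5.png",im[:,:,::-1])
E
```

```text
position: [502.4, 144.5, 230.6]
force: [-0.2, 0.1, -0.7]
grasp_force: 0.0
handle bay [48.69753397  0.17351186] ((108.82865905761719, 12.846102714538574), 5.429837226867676)
[341  97   6   9  51] [69.4 65.7] [7.1 4.4] 7.6
[438  97  27  11 233] [168.4  64. ] [ 9. 23.] 4.4
```

View pics/p5.png

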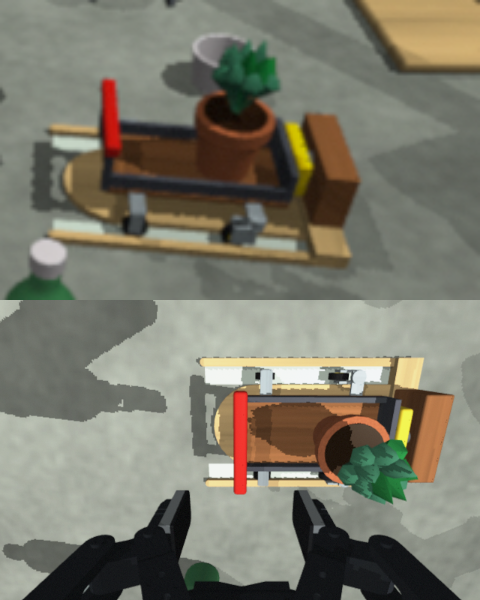

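The trolley is parked against the yellow buffer at wrist crop (405,425). The left castor at (345,377) trails straight, the right castor also lies in its track, and the pot is upright on the deck. The robot is clear, so I'm handing in.

```bash
python3 -c "
from plant import bot
print(bot.sign_off())"
```

```text
the job is handed in; nothing more can be done
None
```

I handed the job in with the trolley parked at the buffer after a push of about 9–10 N held for over a second (wrist force reading); both castors trail straight, the pot is upright, the arm touched none of the bottles, ramekin or mug, and sign-off gave no verdict.

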